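# Gauge the polishing spindle's thread

## Robot

A 7-joint arm with a two-finger parallel gripper is mounted at the origin on the work surface. World frame = base frame: x ahead of the robot, y to its left, z up, the work surface at z = 0. Lengths are in mm, angles in rad, forces in N, time in s.
With the tool pointing down it reaches from about 425 to 825 mm from the base axis. Payload 3.6 kg.
Tool frame: the origin (TCP) lies on the centre line of the jaws, within the pads' length; the fingertips stand env.tip_reach ahead of it and the grasp point (between the pads) lies 5 mm behind it (env.tip_reach is the distance from the TCP to the fingertips, in mm); z points along the fingers, y is the line along which they close (so a half turn about z gives the same grasp; the last joint's range is limited). The gripper opens to 85 mm and grips with 20 to 120 N. Pads are 22 mm wide; open, the fingers measure 114 mm over their backs; the gripper's body (76 mm by 85 mm) begins 54 mm behind the grasp point. The pads swing forward as they close: fully open they stand 13 mm farther back than shut.
Start: joints at [-1.327, 0.615, -0.013, 1.423, 0.008, 1.103, -0.04], TCP at [173.845, 626.292, 245.297] pointing down, gripper open.
Joint ranges: [-3.12, 3.12], [-0.3, 2.06], [-1.34, 1.32], [0.26, 2.42], [-1.36, 4.5], [0.01, 1.98], [-2.84, 2.84]. Speed limits (rad/s): [2.79, 2.79, 3.14, 3.14, 3.14, 3.14, 3.14].

## Interface

Orientations are given as a unit quaternion [w, x, y, z].
In Python, from station import env gives the robot as it stands.
- The arm moves only by the tool play_rows, never from a script. Its argument "increments" is a list of rows, each an object of numbers: "fingers": the finger opening in cm, from 0 to 8.54; "x", "y", "z": the shift along the tool's x, y, z in cm; "roll": the turn about the tool's z in rad. In form: [{"fingers": .., "x": .., "y": .., "z": .., "roll": ..}, ...]. A call has exactly 10 rows; each row shifts and turns the commanded pose from where the row before left it, along the tool's axes as they then stand; what a row does not reach is not made up. A row lasts 1/12 s, in which the tool goes at most 41.7 mm and 7.16 degrees, less where a joint would pass 70% of its speed; a pose out of reach is approached as far as the arm can. A call is refused whole if a number of a shift passes 4.17 or a number of a turn 0.125, either way. A call with a gripper value outside its range is refused whole. The fingers move at their own pace and stop on an object; "force" is the grip in N (left out, the last holds). Time passes only in rows, so rows that do not move let the fingers close, or fill a call up. It gives the time, the measured TCP pose, the force, the opening and the grip force at its end, in the units of the state.
- env.state(): the state, without advancing time (a new reading comes with each control period).
- env.grab_frame(name): name is "side" or "top"; returns the picture (384x512x3 uint8, red, green, blue); there is no depth.
- env.get_calibration(name): a dict with "intrinsics" (3x3 intrinsics, pixels), "view" (4x4, takes a point from world to camera coordinates). Camera axes: x right, y down, z forward; pixel columns grow to the right and rows downward; lengths in mm; the calibration is good to about 2 mm. A picture is of the moment at which its call begins. get_calibration takes no time and is no camera call.
- env.job_done(): hands the job in; it is judged then, once.
The state is a dict: "time": time; "joint_positions": joint angles; "qd": joint speeds; "joint_torque": joint torques, N m; "ee_pos": TCP position; "tcp_rot": TCP orientation; "ft_force": force on the tool from outside, world axes, zero at the start; "wrist_torque": the same for the moment, N m; "grip_width": finger opening in mm; "finger_force": force on a finger pad.
Only numpy, scipy, OpenCV 4.12 (cv2) and the standard library are available. Lean on these libraries where they do the work, as an engineer would, in place of code of your own. Each camera call takes 0.05 s, during which the arm holds its last target. There are 200 camera calls.

## Task

Check the thread of the polishing spindle before its puck goes back on: the go ring gauge is already on the stud, so screw it down by its knurled rim until it comes up against the shoulder and will turn no further, then back it off half a turn so that it is not left locked, and let go. Leave the other things on the bench alone.

Things in the scene. Friction and masses are not known exactly. Their poses are not given: they have to be found in the camera images.
- spindle: Polishing spindle head, bolted down and locked: dark green cast base 130 x 130 mm, 14 mm high; round bearing housing up to 104 mm across, capped by an 86 mm steel disc whose top is at 70 mm; on it a dark steel nose collar 45 mm across, up to the shoulder at 104 mm. Origin: centre of the base's underside; z up along the spindle axis; x, y along the base's sides.
- shoulder (a point): Centre of the shoulder (top face of the nose collar, 104 mm above the bench), on the spindle axis: where the underside of the ring gauge stops. From it an upright steel stud, 24 mm across, with a coarse right-hand trapezoidal thread (one turn = 5 mm) rises to 140 mm above the bench, a few mm above the ring's top.
- gauge (a joint): Turn angle of the go ring gauge on the stud, rad, counted over whole turns; grows clockwise seen from above, which screws it down 5 mm a turn. At 9.42 it meets the shoulder and stops dead; it starts 0.8 to 1.15 turns short of that. The thread drags lightly (0.04 N m) and the ring stays where it is left; a push or pull along the axis does not turn it.
- gauge_mid (a point): Centre of the go ring gauge, on the stud's axis at half its height: bright steel ring, 53 mm outside, 20 mm high (10 mm above and below this point), knurled rim, 0.27 kg. A blue paint dab on its top and rim (its +x side) shows how far it has turned. The collar under it is narrower, so fingers may reach past the rim down to 75 mm above the bench. z up.
- stone_arm: Bystander: brass arm on a 127 mm post with a spring clip that pinches one white stone; steel base 90 x 70 mm, screwed down. Origin: centre of the base's underside; the arm reaches 131 mm along its -x, 105 mm above the bench.
- dish: Bystander: celadon sample dish, 110 mm across, 22 mm high, three stones in it. Origin: centre of its underside.
- puck: Bystander: grey rubber polishing puck, 64 mm across, 38 mm high, lying with its steel threaded boss up. Origin: centre of its underside.
- chuck_key: Bystander: T-shaped lathe chuck key of blued steel, 101 mm across the ball-ended bar (along its y), 89 mm long (along its x), 17 mm high. Origin: on the bench under the crossing of bar and shank.
- nogo_gauge: Bystander: no-go ring gauge, a loose steel ring 53 mm across, 14 mm high, with a red band round its rim, lying flat on the bench. Not the one to turn. Origin: centre of its underside.
- brush: Bystander: bench brush 190 mm long (along its x), 42 mm wide, 20 mm high. Origin: centre of its underside.
- stone_bowl: Bystander: lidded dark wood bowl for stones, 132 mm across, 87 mm high. Origin: centre of its underside.
Not all that is in view belongs to the job. Leave any orange or purple look-alike of the spindle alone.

How it is judged (in metres and radians):
On the way:
1. the ring gauge is screwed down against the shoulder (within about 1/25 turn of its stop) (value of joint gauge above 9.175 rad), for 0.2 s.
At the end, for the whole second after the job is handed in: After having been down on the shoulder, the ring gauge stands half a turn above it (between 0.3 and 0.7 turn back from its stop), still and released (value of joint gauge between 5.027 and 7.54 rad and velocity of joint gauge between -0.1 and 0.1 rad/s); the robot touches nothing.
It fails at once if a loose bystander (dish, puck, chuck key, no-go ring, brush or bowl) is pushed more than 30 mm (distance of any of dish, puck, chuck_key, nogo_gauge, brush, stone_bowl from where it was at the start of the episode above 0.03 m).
It fails at once if the arm with the stone is struck (more than 5 N) (contact force between any of the arm, the fingers and stone_arm above 5 N).
It also fails if it takes over 70 s, if anything falls off the work surface, if the arm or the gripper's body presses on something with over 40 N, if the wrist force passes 120 N, or if a joint passes its speed limit or range.

## Working session

There is one attempt and no reset: what is moved stays moved. The work goes in short steps, Python scripts to look and compute and a tool call to move; the robot and the scene stay as the last step left them, time stands still between calls to the robot, and variables do not carry over. Pictures are saved under pics/ and viewed, at most 10 in all, crops included, and the job is handed in when it is done.

Besides the shell and the picture viewer there is one more tool, called after "Call:" in YAML: its name, and indented under it one key for each argument. play_rows: Moves the arm, as the interface text tells. Its arguments: {"type":"object","properties":{"increments":{"type":"array"},"force":{"type":"number"}},"required":["increments"]}

```bash
mkdir -p pics; python3 - <<'E'
from station import env
import cv2,numpy as np
for n in("side","top"):
    cv2.imwrite(f"pics/{n}0.png",env.grab_frame(n)[:,:,::-1])
    c=env.get_calibration(n);print(n,np.round(c["intrinsics"],1).tolist(),np.round(c["view"],3).tolist())
s=env.state();print(s,env.tip_reach)
E
```

```text
side [[465.7, 0.0, 254.8], [0.0, 465.7, 193.7], [0.0, 0.0, 1.0]] [[-0.882, -0.471, -0.007, 460.974], [-0.32, 0.61, -0.725, 243.26], [0.346, -0.637, -0.689, 1333.381], [0.0, 0.0, 0.0, 1.0]]
top [[371.2, 0.0, 253.8], [0.0, 371.2, 187.8], [0.0, 0.0, 1.0]] [[0.119, -0.993, 0.005, -58.375], [-0.972, -0.118, -0.206, 527.152], [0.205, 0.02, -0.979, 1125.558], [0.0, 0.0, 0.0, 1.0]]
{'time': 0.1, 'joint_positions': array([-1.32649215,  0.61585821, -0.01261068,  1.42478226,  0.0081035 ,
        1.10340189, -0.04039619]), 'qd': array([ 1.54234067e-03, -2.90426134e-03,  2.60923171e-05, -4.50125236e-03,
        2.22619806e-06,  3.21361094e-03,  3.31554986e-04]), 'joint_torque': array([ 9.93622343e-04, -4.70385039e+01,  2.60471776e-01, -1.71570611e+01,
        1.01671586e-02,  5.81413246e-03, -7.16205932e-06]), 'ee_pos': array([173.69155985, 625.66361929, 244.21634511]), 'tcp_rot': array([-1.43096311e-04,  1.34955730e-01,  9.90850903e-01, -1.19116502e-03]), 'ft_force': array([-0.80352142, -0.0463973 , -0.87098051]), 'wrist_torque': array([-0.00985842, -0.00369812,  0.02598399]), 'finger_force': 0.0, 'grip_width': 85.37045479153447} 14.0
```

View pics/side0.png

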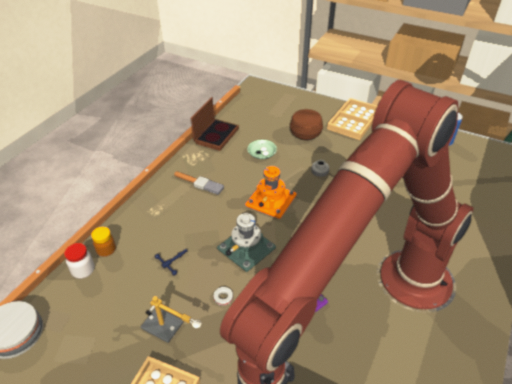

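View pics/top0.png

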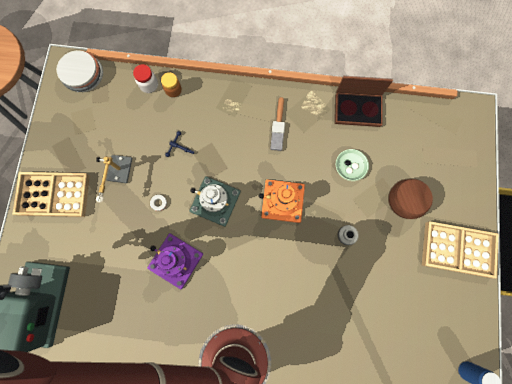

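The green spindle's ring is near (246,222) in the side view and (214,193) in the top view. The orange and purple ones are look-alikes. I'll enlarge both crops into one picture.

```bash
python3 - <<'E'
import cv2,numpy as np
a=cv2.imread("pics/side0.png")[200:280,206:286];b=cv2.imread("pics/top0.png")[160:230,180:250]
f=lambda i:cv2.resize(i,(400,400),interpolation=cv2.INTER_CUBIC)
cv2.imwrite("pics/crop0.png",np.hstack([f(a),f(b)]))
E
```

```text
(no output)
```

View pics/crop0.png

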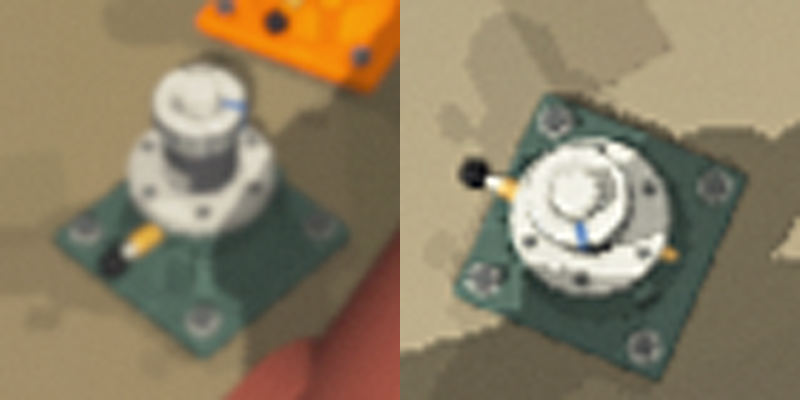

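The ring's top centre is near crop (200,97), which is side (246,219.4). In the top view it is near crop (577,195), which is (211,194.1). The blue dab points right in the side view and down in the top view. The base corners (z=14) in the top crop are (550,95), (748,178), (660,380) and (455,290).

```bash
cat >h.py <<'E'
import numpy as np,cv2
from station import env
C={n:env.get_calibration(n) for n in("side","top")}
def P(n):return np.array(C[n]["intrinsics"])@np.array(C[n]["view"])[:3]
def tri(s,t):
    X=cv2.triangulatePoints(P("side"),P("top"),np.array(s,float).reshape(2,1),np.array(t,float).reshape(2,1))[:,0];return X[:3]/X[3]
def onz(n,uv,z):
    M=P(n);H=np.c_[M[:,0],M[:,1],M[:,2]*z+M[:,3]];p=np.linalg.solve(H,[*uv,1]);return p[:2]/p[2]
def proj(n,X):
    p=P(n)@[*X,1];return p[:2]/p[2]
E
python3 - <<'E'
from h import *
print(tri((246,219.4),(211,194.1)))
print(onz("side",(246,219.4),129),onz("top",(211,194.1),129))
cs=[onz("top",(180+(a-400)/5.714,160+b/5.714),14) for a,b in[(550,95),(748,178),(660,380),(455,290)]]
print(cs,np.mean(cs,0))
cs2=[onz("side",(206+a/5,200+b/5),14) for a,b in[(55,240),(205,357),(350,238)]];print(cs2,(cs2[0]+cs2[2])/2)
# dab
print("dab",onz("top",(180+182/5.714,160+236/5.714),129),onz("side",(206+235/5,200+104/5),129))
for nm,uv in dict(stone=(99,198),nogo=(157,202),key=(178,145),purple=(175,258),orangeknob=(262,196),orange=(285,193),greenlever=(180+75/5.714,160+172/5.714),base=(235,355)).items():print(nm,onz("top",uv,60 if nm!="stone" else 105))
from scipy.spatial.transform import Rotation as R
q=env.state()["tcp_rot"];print(R.from_quat(q,scalar_first=True).as_matrix().round(3))
E
```

```text
[481.44277214 127.5851652  128.89225907]
[481.92901039 127.7374702 ] [480.62551255 127.30917536]
[array([557.48811232, 166.79300123]), array([522.6139546 ,  46.68168399]), array([401.43431948,  81.24954395]), array([438.17640569, 203.79536693])] [479.92819802 124.62989903]
[array([556.56625599, 178.04694745]), array([434.6523823 , 212.17173942]), array([400.07440134,  93.83026432])] [478.32032867 135.93860588]
dab [459.49455362 121.72362567] [461.6434879  123.24927777]
stone [432.39722622 464.28780806]
nogo [447.53940536 301.0664485 ]
key [640.46476681 265.86642815]
purple [283.75121017 216.99431687]
orangeknob [506.15151017 -23.78696265]
orange [524.4575984  -94.80906166]
greenlever [498.82449334 194.4624623 ]
base [32.15052975  0.07408843]
[[-0.964  0.267 -0.001]
 [ 0.267  0.964 -0.002]
 [-0.    -0.002 -1.   ]]
```

Call:
play_rows:
  increments:
    - {"fingers":8.54,"x":-1.0,"y":-1.0,"z":0,"roll":0}
    - {"fingers":8.54,"x":-2.1,"y":-1.9,"z":0,"roll":0}
    - {"fingers":8.54,"x":-2.1,"y":-1.9,"z":0,"roll":0}
    - {"fingers":8.54,"x":-2.1,"y":-1.9,"z":0,"roll":0}
    - {"fingers":8.54,"x":-2.1,"y":-1.9,"z":0,"roll":0}
    - {"fingers":8.54,"x":-2.1,"y":-1.9,"z":0,"roll":0}
    - {"fingers":8.54,"x":-2.1,"y":-1.9,"z":0,"roll":0}
    - {"fingers":8.54,"x":-2.1,"y":-1.9,"z":0,"roll":0}
    - {"fingers":8.54,"x":-2.1,"y":-1.9,"z":0,"roll":0}
    - {"fingers":8.54,"x":-2.1,"y":-1.9,"z":0,"roll":0}

```text
time: 0.93
ee_pos: [317.6, 397.1, 245.0]
tcp_rot: [-0.0, 0.135, 0.991, -0.0]
ft_force: [0.7, -0.2, 0.2]
grip_width: 85.1
finger_force: 0.0
```

Call:
play_rows:
  increments:
    - {"fingers":8.54,"x":-2.1,"y":-1.9,"z":0,"roll":0}
    - {"fingers":8.54,"x":-2.1,"y":-1.9,"z":0,"roll":0}
    - {"fingers":8.54,"x":-2.1,"y":-1.9,"z":0,"roll":0}
    - {"fingers":8.54,"x":-2.1,"y":-1.9,"z":0,"roll":0}
    - {"fingers":8.54,"x":-2.1,"y":-1.9,"z":0,"roll":0}
    - {"fingers":8.54,"x":-2.1,"y":-1.9,"z":0,"roll":0}
    - {"fingers":8.54,"x":-2.1,"y":-1.9,"z":0,"roll":0}
    - {"fingers":8.54,"x":-1.5,"y":-1.5,"z":0,"roll":0}
    - {"fingers":8.54,"x":-1.0,"y":-1.0,"z":0,"roll":0}
    - {"fingers":8.54,"x":0,"y":0,"z":0,"roll":0}

```text
time: 1.77
ee_pos: [442.2, 196.4, 245.0]
tcp_rot: [0.0, 0.138, 0.99, -0.001]
ft_force: [-0.8, 0.2, -0.4]
grip_width: 85.7
finger_force: 0.0
```

```bash
cat >>h.py <<'E'
from scipy.spatial.transform import Rotation as R
def st(tgt=None):
    s=env.state();m=R.from_quat(s["tcp_rot"],scalar_first=True).as_matrix()
    print("t",s["time"],"p",s["ee_pos"].round(1),"q",s["joint_positions"].round(2),"F",s["ft_force"].round(1),"M",s["wrist_torque"].round(2),"w",round(s["grip_width"],1),round(s["finger_force"],1),"y",m[:,1].round(3),"z",m[:,2].round(3))
    if tgt is not None:print("shift cm in tool",(m.T@(np.array(tgt)-s["ee_pos"])/10).round(2))
E
python3 -c "
from h import *
st([481,128,112])"
```

```text
t 1.7667 p [442.2 196.4 245. ] q [-0.51  0.36  0.06  1.89 -0.02  0.89  0.86] F [-0.8  0.2 -0.4] M [ 0.02 -0.01  0.01] w 85.7 0.0 y [ 0.274  0.962 -0.002] z [ 0.    -0.003 -1.   ]
shift cm in tool [-5.59 -5.49 13.32]
```

Call:
play_rows:
  increments:
    - {"fingers":8.54,"x":-1.4,"y":-1.4,"z":0,"roll":0}
    - {"fingers":8.54,"x":-2.1,"y":-2.1,"z":0,"roll":0}
    - {"fingers":8.54,"x":-2.1,"y":-2.0,"z":0,"roll":0}
    - {"fingers":8.54,"x":0,"y":0,"z":0.5,"roll":-0.12}
    - {"fingers":8.54,"x":0,"y":0,"z":0.5,"roll":-0.12}
    - {"fingers":8.54,"x":0,"y":0,"z":0.5,"roll":-0.12}
    - {"fingers":8.54,"x":0,"y":0,"z":0.5,"roll":-0.12}
    - {"fingers":8.54,"x":0,"y":0,"z":0.5,"roll":-0.12}
    - {"fingers":8.54,"x":0,"y":0,"z":0.5,"roll":-0.12}
    - {"fingers":8.54,"x":0,"y":0,"z":0.5,"roll":-0.12}

```text
time: 2.6
ee_pos: [479.1, 134.0, 209.9]
tcp_rot: [-0.0, -0.285, 0.959, 0.0]
ft_force: [-0.4, 0.2, 0.2]
grip_width: 85.6
finger_force: 0.0
```

Call:
play_rows:
  increments:
    - {"fingers":8.54,"x":0,"y":0,"z":0.5,"roll":-0.12}
    - {"fingers":8.54,"x":0,"y":0,"z":0.5,"roll":-0.12}
    - {"fingers":8.54,"x":0,"y":0,"z":0.5,"roll":-0.12}
    - {"fingers":8.54,"x":0,"y":0,"z":0.5,"roll":-0.12}
    - {"fingers":8.54,"x":0,"y":0,"z":0,"roll":-0.12}
    - {"fingers":8.54,"x":0,"y":0,"z":0,"roll":0}
    - {"fingers":8.54,"x":0,"y":0,"z":0,"roll":0}
    - {"fingers":8.54,"x":0,"y":0,"z":0,"roll":0}
    - {"fingers":8.54,"x":0,"y":0,"z":0,"roll":0}
    - {"fingers":8.54,"x":0,"y":0,"z":0,"roll":0}

```text
time: 3.43
ee_pos: [479.9, 132.8, 190.5]
tcp_rot: [0.0, -0.552, 0.834, -0.0]
ft_force: [0.2, -0.0, 0.0]
grip_width: 85.2
finger_force: 0.0
```

```bash
python3 - <<'E'
from h import *
st([481,128,112])
a=env.grab_frame("side")[150:280,180:310,::-1];b=env.grab_frame("top")[140:240,160:260,::-1]
f=lambda i:cv2.resize(i,(400,400),interpolation=cv2.INTER_CUBIC)
cv2.imwrite("pics/c1.png",np.hstack([f(a),f(b)]))
E
```

```text
t 3.4333 p [479.9 132.8 190.5] q [-0.1   0.47 -0.3   1.92  0.19  0.78  2.23] F [ 0.2 -0.   0. ] M [-0.01 -0.04  0.06] w 85.2 0.0 y [-0.92   0.392 -0.   ] z [ 0. -0. -1.]
shift cm in tool [ 0.4  -0.29  7.85]
```

View pics/c1.png

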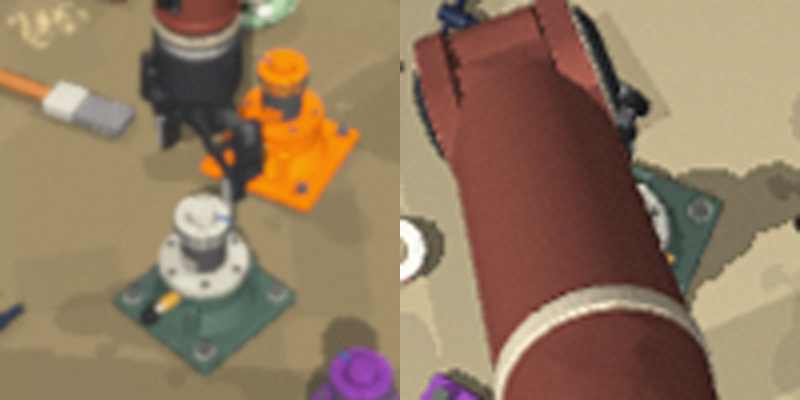

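The fingers straddle the ring in the side view: tips at crop (168,140) and (240,190), ring top at (203,205). Nothing is in the way, so I'll trim and descend.

Call:
play_rows:
  increments:
    - {"fingers":8.54,"x":0.4,"y":-0.25,"z":0.3,"roll":0}
    - {"fingers":8.54,"x":0,"y":0,"z":1.0,"roll":-0.12}
    - {"fingers":8.54,"x":0,"y":0,"z":1.2,"roll":-0.12}
    - {"fingers":8.54,"x":0,"y":0,"z":1.2,"roll":-0.12}
    - {"fingers":8.54,"x":0,"y":0,"z":1.2,"roll":0}
    - {"fingers":8.54,"x":0,"y":0,"z":1.2,"roll":0}
    - {"fingers":8.54,"x":0,"y":0,"z":1.0,"roll":0}
    - {"fingers":8.54,"x":0,"y":0,"z":0.5,"roll":0}
    - {"fingers":8.54,"x":0,"y":0,"z":0.2,"roll":0}
    - {"fingers":8.54,"x":0,"y":0,"z":0,"roll":0}

```text
time: 4.37
ee_pos: [480.6, 127.7, 112.0]
tcp_rot: [-0.0, -0.692, 0.722, 0.0]
ft_force: [0.1, 0.7, 0.3]
grip_width: 85.2
finger_force: 0.0
```

```bash
python3 - <<'E'
from h import *
st([481,128,112])
a=env.grab_frame("side")[180:260,206:286,::-1]
cv2.imwrite("pics/c2.png",cv2.resize(a,(500,500),interpolation=cv2.INTER_CUBIC))
E
```

```text
t 4.3667 p [480.6 127.7 112. ] q [-0.07  0.59 -0.34  2.    0.34  0.61  2.46] F [0.1 0.7 0.3] M [-0.03 -0.   -0.01] w 85.2 0.0 y [-0.999  0.042  0.001] z [-0.001 -0.    -1.   ]
shift cm in tool [-0.03 -0.04  0.  ]
```

View pics/c2.png

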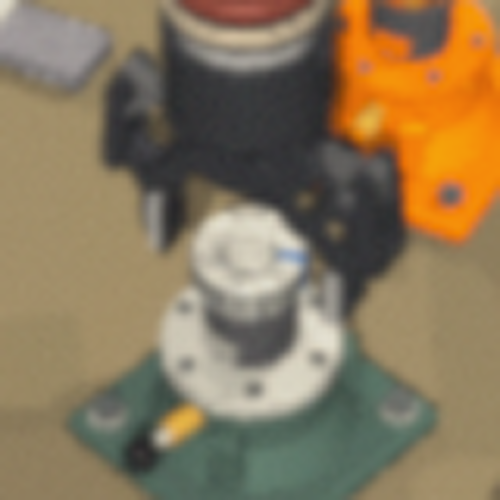

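The pads are at (155,225) and (325,290), with the ring's top at (248,250) between them. Closing lightly.

Call:
play_rows:
  increments:
    - {"fingers":7,"x":0,"y":0,"z":0,"roll":0}
    - {"fingers":6,"x":0,"y":0,"z":0,"roll":0}
    - {"fingers":5.6,"x":0,"y":0,"z":0,"roll":0}
    - {"fingers":5.2,"x":0,"y":0,"z":0,"roll":0}
    - {"fingers":4.8,"x":0,"y":0,"z":0,"roll":0}
    - {"fingers":4.8,"x":0,"y":0,"z":0,"roll":0}
    - {"fingers":4.8,"x":0,"y":0,"z":0,"roll":0}
    - {"fingers":4.8,"x":0,"y":0,"z":0,"roll":0}
    - {"fingers":4.8,"x":0,"y":0,"z":0,"roll":0}
    - {"fingers":4.8,"x":0,"y":0,"z":0,"roll":0}
  force: 30

```text
time: 5.25
ee_pos: [483.1, 128.0, 113.6]
tcp_rot: [0.002, -0.692, 0.722, -0.001]
ft_force: [3.4, -0.4, 5.8]
grip_width: 52.2
finger_force: 30.5
```

```bash
python3 -c "
from h import *
st([481,128,112])"
```

```text
t 5.25 p [483.1 128.  113.6] q [-0.07  0.59 -0.34  1.99  0.34  0.6   2.46] F [ 3.4 -0.4  5.8] M [-0.2  -0.79  0.04] w 52.2 30.5 y [-0.999  0.042 -0.005] z [ 0.005  0.001 -1.   ]
shift cm in tool [0.01 0.21 0.16]
```

Gripped, 52.2 mm wide. The ring centre is about 2.5 mm further in x, so I'll recentre the command and turn.

Call:
play_rows:
  increments:
    - {"fingers":4.8,"x":0,"y":-0.25,"z":0,"roll":0}
    - {"fingers":4.8,"x":0,"y":0,"z":0,"roll":0.06}
    - {"fingers":4.8,"x":0,"y":0,"z":0.01,"roll":0.12}
    - {"fingers":4.8,"x":0,"y":0,"z":0.01,"roll":0.12}
    - {"fingers":4.8,"x":0,"y":0,"z":0.01,"roll":0.12}
    - {"fingers":4.8,"x":0,"y":0,"z":0.01,"roll":0.12}
    - {"fingers":4.8,"x":0,"y":0,"z":0.01,"roll":0.12}
    - {"fingers":4.8,"x":0,"y":0,"z":0.01,"roll":0.12}
    - {"fingers":4.8,"x":0,"y":0,"z":0.01,"roll":0.12}
    - {"fingers":4.8,"x":0,"y":0,"z":0.01,"roll":0.12}
  force: 40

```text
time: 6.08
ee_pos: [483.1, 128.0, 112.8]
tcp_rot: [0.0, -0.249, 0.968, 0.0]
ft_force: [-1.4, -1.0, 10.6]
grip_width: 52.2
finger_force: 40.5
```

```bash
python3 - <<'E'
from h import *
st([483,128,112])
a=env.grab_frame("side")[180:260,206:286,::-1]
cv2.imwrite("pics/c3.png",cv2.resize(a,(500,500),interpolation=cv2.INTER_CUBIC))
E
```

```text
t 6.0833 p [483.1 128.  112.8] q [-0.27  0.57 -0.05  2.    0.05  0.57  1.72] F [-1.4 -1.  10.6] M [-0.4   0.08  0.03] w 52.2 40.5 y [-0.483  0.876 -0.   ] z [ 0.001  0.    -1.   ]
shift cm in tool [0.01 0.01 0.08]
```

View pics/c3.png

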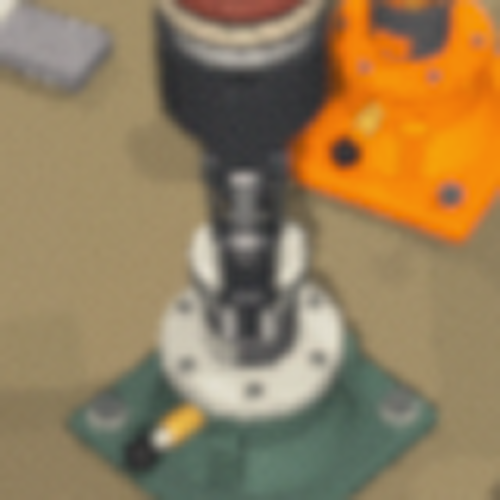

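The dab has turned clockwise from the right side to behind the front finger, so the ring turns with the jaws. Continuing.

Call:
play_rows:
  increments:
    - {"fingers":4.8,"x":0,"y":0,"z":0.01,"roll":0.12}
    - {"fingers":4.8,"x":0,"y":0,"z":0.01,"roll":0.12}
    - {"fingers":4.8,"x":0,"y":0,"z":0.01,"roll":0.12}
    - {"fingers":4.8,"x":0,"y":0,"z":0.01,"roll":0.12}
    - {"fingers":4.8,"x":0,"y":0,"z":0.01,"roll":0.12}
    - {"fingers":4.8,"x":0,"y":0,"z":0.01,"roll":0.12}
    - {"fingers":4.8,"x":0,"y":0,"z":0.01,"roll":0.12}
    - {"fingers":4.8,"x":0,"y":0,"z":0.01,"roll":0.12}
    - {"fingers":4.8,"x":0,"y":0,"z":0.01,"roll":0.12}
    - {"fingers":4.8,"x":0,"y":0,"z":0.01,"roll":0.12}

```text
time: 6.97
ee_pos: [483.0, 128.0, 111.8]
tcp_rot: [-0.0, 0.341, 0.94, 0.001]
ft_force: [-0.6, -0.4, 11.5]
grip_width: 52.1
finger_force: 40.7
```

Call:
play_rows:
  increments:
    - {"fingers":4.8,"x":0,"y":0,"z":0.01,"roll":0.12}
    - {"fingers":4.8,"x":0,"y":0,"z":0.01,"roll":0.12}
    - {"fingers":4.8,"x":0,"y":0,"z":0.01,"roll":0.12}
    - {"fingers":4.8,"x":0,"y":0,"z":0.01,"roll":0.12}
    - {"fingers":4.8,"x":0,"y":0,"z":0.01,"roll":0.12}
    - {"fingers":4.8,"x":0,"y":0,"z":0.01,"roll":0.12}
    - {"fingers":4.8,"x":0,"y":0,"z":0.01,"roll":0.12}
    - {"fingers":4.8,"x":0,"y":0,"z":0.01,"roll":0.12}
    - {"fingers":4.8,"x":0,"y":0,"z":0.01,"roll":0.12}
    - {"fingers":4.8,"x":0,"y":0,"z":0.01,"roll":0.12}

```text
time: 7.8
ee_pos: [483.1, 128.0, 110.9]
tcp_rot: [-0.001, 0.813, 0.583, 0.001]
ft_force: [-1.2, -0.8, 12.1]
grip_width: 52.1
finger_force: 40.8
```

```bash
python3 -c "
from h import *
st([483,128,112])"
```

```text
t 7.8 p [483.1 128.  110.9] q [-0.72  0.66  0.64  2.01 -0.63  0.68  0.01] F [-1.2 -0.8 12.1] M [-0.03  0.55  0.01] w 52.1 40.8 y [ 0.947 -0.32  -0.001] z [ 0.     0.002 -1.   ]
shift cm in tool [-0.   -0.01 -0.11]
```

Call:
play_rows:
  increments:
    - {"fingers":4.8,"x":0,"y":0,"z":0.01,"roll":0.12}
    - {"fingers":4.8,"x":0,"y":0,"z":0.01,"roll":0.12}
    - {"fingers":4.8,"x":0,"y":0,"z":0.01,"roll":0.12}
    - {"fingers":4.8,"x":0,"y":0,"z":0.01,"roll":0.12}
    - {"fingers":4.8,"x":0,"y":0,"z":0.01,"roll":0.12}
    - {"fingers":4.8,"x":0,"y":0,"z":0.01,"roll":0.12}
    - {"fingers":4.8,"x":0,"y":0,"z":0.01,"roll":0.12}
    - {"fingers":4.8,"x":0,"y":0,"z":0.01,"roll":0.12}
    - {"fingers":4.8,"x":0,"y":0,"z":0.01,"roll":0.12}
    - {"fingers":4.8,"x":0,"y":0,"z":0.01,"roll":0.12}

```text
time: 8.63
ee_pos: [483.1, 128.0, 109.9]
tcp_rot: [-0.001, 1.0, 0.022, 0.0]
ft_force: [-2.2, -0.9, 13.1]
grip_width: 51.6
finger_force: 40.9
```

```bash
python3 -c "
from h import *
st([483,128,112])"
```

```text
t 8.6333 p [483.1 128.  109.9] q [-0.89  0.79  0.97  2.02 -0.9   0.84 -0.91] F [-2.2 -0.9 13.1] M [0.16 0.39 0.07] w 51.6 40.9 y [ 0.044 -0.999 -0.003] z [ 0.     0.003 -1.   ]
shift cm in tool [-0.01  0.   -0.21]
```

Call:
play_rows:
  increments:
    - {"fingers":4.8,"x":0,"y":0,"z":0.01,"roll":0.1}
    - {"fingers":4.8,"x":0,"y":0,"z":0.01,"roll":0.1}
    - {"fingers":4.8,"x":0,"y":0,"z":0.01,"roll":0.1}
    - {"fingers":4.8,"x":0,"y":0,"z":0.01,"roll":0.1}
    - {"fingers":4.8,"x":0,"y":0,"z":0.01,"roll":0.1}
    - {"fingers":4.8,"x":0,"y":0,"z":0.01,"roll":0.1}
    - {"fingers":4.8,"x":0,"y":0,"z":0.01,"roll":0.1}
    - {"fingers":4.8,"x":0,"y":0,"z":0.01,"roll":0.1}
    - {"fingers":4.8,"x":0,"y":0,"z":0,"roll":0}
    - {"fingers":4.8,"x":0,"y":0,"z":0,"roll":0}

```text
time: 9.47
ee_pos: [483.1, 128.0, 109.3]
tcp_rot: [-0.001, 0.93, -0.367, -0.0]
ft_force: [-3.0, 1.4, 14.2]
grip_width: 51.8
finger_force: 41.2
```

```bash
python3 -c "
from h import *
st([483,128,112])"
```

```text
t 9.4667 p [483.1 128.  109.3] q [-0.96  0.89  1.16  2.02 -1.03  0.99 -1.57] F [-3.   1.4 14.2] M [ 0.31  0.47 -0.06] w 51.8 41.2 y [-0.682 -0.731 -0.003] z [ 0.001  0.003 -1.   ]
shift cm in tool [-0.01  0.01 -0.27]
```

Call:
play_rows:
  increments:
    - {"fingers":4.8,"x":0,"y":0,"z":0.01,"roll":0.1}
    - {"fingers":4.8,"x":0,"y":0,"z":0.01,"roll":0.1}
    - {"fingers":4.8,"x":0,"y":0,"z":0.01,"roll":0.1}
    - {"fingers":4.8,"x":0,"y":0,"z":0.01,"roll":0.1}
    - {"fingers":4.8,"x":0,"y":0,"z":0.01,"roll":0.1}
    - {"fingers":4.8,"x":0,"y":0,"z":0.01,"roll":0.1}
    - {"fingers":4.8,"x":0,"y":0,"z":0.01,"roll":0.1}
    - {"fingers":4.8,"x":0,"y":0,"z":0,"roll":0}
    - {"fingers":4.8,"x":0,"y":0,"z":0,"roll":0}
    - {"fingers":4.8,"x":0,"y":0,"z":0,"roll":0}

```text
time: 10.3
ee_pos: [483.1, 128.0, 108.7]
tcp_rot: [-0.001, 0.748, -0.663, -0.001]
ft_force: [-4.1, 1.2, 14.9]
grip_width: 52.0
finger_force: 42.0
```

```bash
python3 -c "
from h import *
st([483,128,112])"
```

```text
t 10.3 p [483.1 128.  108.7] q [-0.99  0.96  1.26  2.02 -1.1   1.08 -2.21] F [-4.1  1.2 14.9] M [ 0.31  0.36 -0.05] w 52.0 42.0 y [-0.993 -0.12  -0.001] z [ 0.001  0.003 -1.   ]
shift cm in tool [-0.01  0.01 -0.33]
```

6.12 rad turned and no stop yet, with joint 7 near its range. I'll release, roll back and regrasp.

Call:
play_rows:
  increments:
    - {"fingers":6.0,"x":0,"y":0,"z":0,"roll":0}
    - {"fingers":8.5,"x":0,"y":0,"z":0,"roll":0}
    - {"fingers":8.5,"x":0,"y":0,"z":0,"roll":0}
    - {"fingers":8.5,"x":0,"y":0,"z":0,"roll":0}
    - {"fingers":8.5,"x":0,"y":0,"z":0,"roll":-0.12}
    - {"fingers":8.5,"x":0,"y":0,"z":0,"roll":-0.12}
    - {"fingers":8.5,"x":0,"y":0,"z":0,"roll":-0.12}
    - {"fingers":8.5,"x":0,"y":0,"z":0,"roll":-0.12}
    - {"fingers":8.5,"x":0,"y":0,"z":0,"roll":-0.12}
    - {"fingers":8.5,"x":0,"y":0,"z":0,"roll":-0.12}

```text
time: 11.13
ee_pos: [482.8, 127.8, 106.6]
tcp_rot: [0.0, 0.935, -0.354, -0.0]
ft_force: [-0.7, 0.1, -0.3]
grip_width: 85.2
finger_force: 0.0
```

Call:
play_rows:
  increments:
    - {"fingers":8.5,"x":0,"y":0,"z":0,"roll":-0.12}
    - {"fingers":8.5,"x":0,"y":0,"z":0,"roll":-0.12}
    - {"fingers":8.5,"x":0,"y":0,"z":0,"roll":-0.12}
    - {"fingers":8.5,"x":0,"y":0,"z":0,"roll":-0.12}
    - {"fingers":8.5,"x":0,"y":0,"z":0,"roll":-0.12}
    - {"fingers":8.5,"x":0,"y":0,"z":0,"roll":-0.12}
    - {"fingers":8.5,"x":0,"y":0,"z":0,"roll":-0.12}
    - {"fingers":8.5,"x":0,"y":0,"z":0,"roll":-0.12}
    - {"fingers":8.5,"x":0,"y":0,"z":0,"roll":-0.12}
    - {"fingers":8.5,"x":0,"y":0,"z":0,"roll":-0.12}

```text
time: 11.97
ee_pos: [482.7, 127.7, 106.7]
tcp_rot: [-0.0, 0.972, 0.236, -0.0]
ft_force: [-1.5, 1.3, 0.4]
grip_width: 85.1
finger_force: 0.0
```

```bash
python3 - <<'E'
from h import *
st([483,128,108])
a=env.grab_frame("side")[180:260,206:286,::-1]
cv2.imwrite("pics/c4.png",cv2.resize(a,(500,500),interpolation=cv2.INTER_CUBIC))
E
```

```text
t 11.9667 p [482.7 127.7 106.7] q [-0.81  0.73  0.82  2.02 -0.79  0.75 -0.6 ] F [-1.5  1.3  0.4] M [-0.02  0.02 -0.02] w 85.1 0.0 y [ 0.459 -0.889 -0.   ] z [-0.001 -0.    -1.   ]
shift cm in tool [ 0.04 -0.01 -0.13]
```

View pics/c4.png

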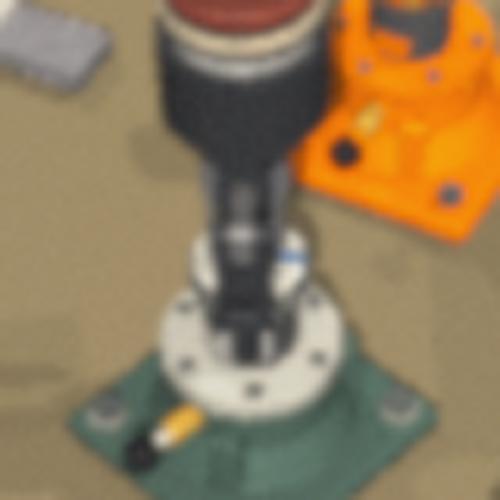

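The dab is back at (292,257), about one turn, as expected. Regrasping and continuing.

Call:
play_rows:
  increments:
    - {"fingers":7,"x":0,"y":0,"z":-0.1,"roll":-0.12}
    - {"fingers":6,"x":0,"y":0,"z":0,"roll":-0.12}
    - {"fingers":5.6,"x":0,"y":0,"z":0,"roll":-0.12}
    - {"fingers":5.2,"x":0,"y":0,"z":0,"roll":0}
    - {"fingers":4.8,"x":0,"y":0,"z":0,"roll":0}
    - {"fingers":4.8,"x":0,"y":0,"z":0,"roll":0}
    - {"fingers":4.8,"x":0,"y":0,"z":0,"roll":0}
    - {"fingers":4.8,"x":0,"y":0,"z":0,"roll":0}
    - {"fingers":4.8,"x":0,"y":0,"z":0,"roll":0}
    - {"fingers":4.8,"x":0,"y":0,"z":0,"roll":0}
  force: 40

```text
time: 12.85
ee_pos: [482.7, 127.6, 108.2]
tcp_rot: [-0.0, 0.916, 0.402, -0.0]
ft_force: [-1.8, -0.5, 5.7]
grip_width: 51.8
finger_force: 40.9
```

```bash
python3 -c "
from h import *
st()"
```

```text
t 12.85 p [482.7 127.6 108.2] q [-0.76  0.69  0.72  2.02 -0.71  0.7  -0.33] F [-1.8 -0.5  5.7] M [ 0.04  0.49 -0.02] w 51.8 40.9 y [ 0.736 -0.677 -0.001] z [-0.001  0.    -1.   ]
```

Call:
play_rows:
  increments:
    - {"fingers":4.8,"x":0,"y":0,"z":0.01,"roll":0.08}
    - {"fingers":4.8,"x":0,"y":0,"z":0.01,"roll":0.08}
    - {"fingers":4.8,"x":0,"y":0,"z":0.01,"roll":0.08}
    - {"fingers":4.8,"x":0,"y":0,"z":0.01,"roll":0.08}
    - {"fingers":4.8,"x":0,"y":0,"z":0.01,"roll":0.08}
    - {"fingers":4.8,"x":0,"y":0,"z":0.01,"roll":0.08}
    - {"fingers":4.8,"x":0,"y":0,"z":0,"roll":0.08}
    - {"fingers":4.8,"x":0,"y":0,"z":0,"roll":0}
    - {"fingers":4.8,"x":0,"y":0,"z":0,"roll":0}
    - {"fingers":4.8,"x":0,"y":0,"z":0,"roll":0}

```text
time: 13.68
ee_pos: [482.6, 127.8, 107.7]
tcp_rot: [-0.0, 0.991, 0.133, -0.001]
ft_force: [-1.5, -0.0, 6.7]
grip_width: 52.1
finger_force: 42.4
```

```bash
python3 -c "
from h import *
st()"
```

```text
t 13.6833 p [482.6 127.8 107.7] q [-0.84  0.75  0.88  2.02 -0.84  0.78 -0.76] F [-1.5 -0.   6.7] M [ 0.17  0.57 -0.05] w 52.1 42.4 y [ 0.264 -0.964 -0.001] z [-0.001  0.    -1.   ]
```

Call:
play_rows:
  increments:
    - {"fingers":4.8,"x":0,"y":0,"z":0.01,"roll":0.06}
    - {"fingers":4.8,"x":0,"y":0,"z":0.01,"roll":0.06}
    - {"fingers":4.8,"x":0,"y":0,"z":0.01,"roll":0.06}
    - {"fingers":4.8,"x":0,"y":0,"z":0,"roll":0.06}
    - {"fingers":4.8,"x":0,"y":0,"z":0,"roll":0.06}
    - {"fingers":4.8,"x":0,"y":0,"z":0,"roll":0.06}
    - {"fingers":4.8,"x":0,"y":0,"z":0,"roll":0}
    - {"fingers":4.8,"x":0,"y":0,"z":0,"roll":0}
    - {"fingers":4.8,"x":0,"y":0,"z":0,"roll":0}
    - {"fingers":4.8,"x":0,"y":0,"z":0,"roll":0}

```text
time: 14.52
ee_pos: [485.4, 127.7, 107.7]
tcp_rot: [0.0, 0.999, -0.045, 0.003]
ft_force: [5.7, 0.4, 1.6]
grip_width: 52.0
finger_force: 43.1
```

```bash
python3 -c "
from h import *
st()"
```

```text
t 14.5167 p [485.4 127.7 107.7] q [-0.89  0.79  0.97  2.02 -0.91  0.84 -1.04] F [5.7 0.4 1.6] M [-0.07 -1.13  0.41] w 52.0 43.1 y [-0.089 -0.996  0.   ] z [ 0.005 -0.001 -1.   ]
```

Call:
play_rows:
  increments:
    - {"fingers":4.8,"x":0,"y":0,"z":0.01,"roll":0.05}
    - {"fingers":4.8,"x":0,"y":0,"z":0.01,"roll":0.05}
    - {"fingers":4.8,"x":0,"y":0,"z":0,"roll":0.05}
    - {"fingers":4.8,"x":0,"y":0,"z":0,"roll":0.05}
    - {"fingers":4.8,"x":0,"y":0,"z":0,"roll":0.05}
    - {"fingers":4.8,"x":0,"y":0,"z":0,"roll":0}
    - {"fingers":4.8,"x":0,"y":0,"z":0,"roll":0}
    - {"fingers":4.8,"x":0,"y":0,"z":0,"roll":0}
    - {"fingers":4.8,"x":0,"y":0,"z":0,"roll":0}
    - {"fingers":4.8,"x":0,"y":0,"z":0,"roll":0}

```text
time: 15.35
ee_pos: [482.6, 128.1, 107.3]
tcp_rot: [-0.0, 0.986, -0.167, -0.001]
ft_force: [-0.2, 1.2, 6.2]
grip_width: 52.2
finger_force: 43.9
```

```bash
python3 -c "
from h import *
st()"
```

```text
t 15.35 p [482.6 128.1 107.3] q [-0.91  0.82  1.03  2.02 -0.95  0.88 -1.25] F [-0.2  1.2  6.2] M [ 0.08 -0.1   1.03] w 52.2 43.9 y [-0.329 -0.944 -0.   ] z [-0.002  0.001 -1.   ]
```

Wrist moment about z jumped from about −0.05 to +1.03 N·m, so the stop has been reached. I'll confirm with a firmer grip.

Call:
play_rows:
  increments:
    - {"fingers":4.8,"x":0,"y":0,"z":0,"roll":0}
    - {"fingers":4.8,"x":0,"y":0,"z":0,"roll":0}
    - {"fingers":4.8,"x":0,"y":0,"z":0,"roll":0.03}
    - {"fingers":4.8,"x":0,"y":0,"z":0,"roll":0.03}
    - {"fingers":4.8,"x":0,"y":0,"z":0,"roll":0.03}
    - {"fingers":4.8,"x":0,"y":0,"z":0,"roll":0.03}
    - {"fingers":4.8,"x":0,"y":0,"z":0,"roll":0}
    - {"fingers":4.8,"x":0,"y":0,"z":0,"roll":0}
    - {"fingers":4.8,"x":0,"y":0,"z":0,"roll":0}
    - {"fingers":4.8,"x":0,"y":0,"z":0,"roll":0}
  force: 70

```text
time: 16.18
ee_pos: [483.3, 127.8, 107.4]
tcp_rot: [-0.001, 0.973, -0.23, 0.0]
ft_force: [1.2, 1.9, 6.8]
grip_width: 51.2
finger_force: 73.7
```

```bash
python3 -c "
from h import *
st()"
```

```text
t 16.1833 p [483.3 127.8 107.4] q [-0.92  0.84  1.06  2.02 -0.97  0.9  -1.35] F [1.2 1.9 6.8] M [ 0.1  -0.24  0.02] w 51.2 73.7 y [-0.447 -0.895 -0.002] z [ 0.001  0.002 -1.   ]
```

Ambiguous, since the torque relaxed. I'll push further and read again while pressed.

Call:
play_rows:
  increments:
    - {"fingers":4.8,"x":0,"y":0,"z":0,"roll":0.03}
    - {"fingers":4.8,"x":0,"y":0,"z":0,"roll":0.03}
    - {"fingers":4.8,"x":0,"y":0,"z":0,"roll":0.03}
    - {"fingers":4.8,"x":0,"y":0,"z":0,"roll":0.03}
    - {"fingers":4.8,"x":0,"y":0,"z":0,"roll":0.03}
    - {"fingers":4.8,"x":0,"y":0,"z":0,"roll":0.03}
    - {"fingers":4.8,"x":0,"y":0,"z":0,"roll":0.03}
    - {"fingers":4.8,"x":0,"y":0,"z":0,"roll":0.03}
    - {"fingers":4.8,"x":0,"y":0,"z":0,"roll":0.03}
    - {"fingers":4.8,"x":0,"y":0,"z":0,"roll":0.03}

```text
time: 17.02
ee_pos: [483.2, 127.8, 107.2]
tcp_rot: [0.001, 0.93, -0.368, -0.0]
ft_force: [1.1, -0.4, 4.4]
grip_width: 51.5
finger_force: 73.9
```

```bash
python3 - <<'E'
from h import *
st()
a=env.grab_frame("side")[180:260,206:286,::-1]
cv2.imwrite("pics/c5.png",cv2.resize(a,(500,500),interpolation=cv2.INTER_CUBIC))
E
```

```text
t 17.0167 p [483.2 127.8 107.2] q [-0.95  0.88  1.13  2.02 -1.01  0.96 -1.6 ] F [ 1.1 -0.4  4.4] M [-0.22 -0.33  2.71] w 51.5 73.9 y [-0.684 -0.729  0.001] z [-0.001 -0.001 -1.   ]
```

View pics/c5.png

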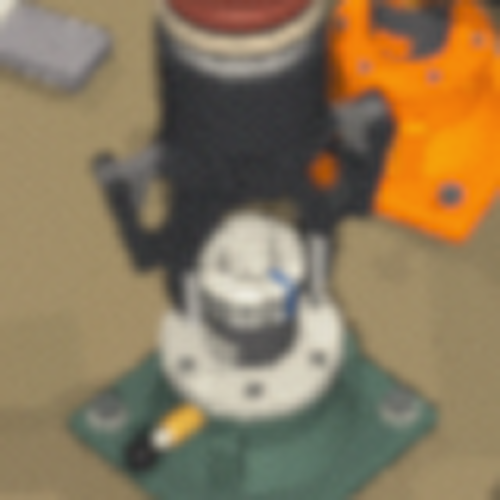

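The moment is now 2.71 N·m, so the ring is hard against the shoulder; the dab is at (283,280), about 0.7 rad past the regrasp. Backing off half a turn.

Call:
play_rows:
  increments:
    - {"fingers":4.8,"x":0,"y":0,"z":0,"roll":-0.06}
    - {"fingers":4.8,"x":0,"y":0,"z":-0.01,"roll":-0.12}
    - {"fingers":4.8,"x":0,"y":0,"z":-0.01,"roll":-0.12}
    - {"fingers":4.8,"x":0,"y":0,"z":-0.01,"roll":-0.12}
    - {"fingers":4.8,"x":0,"y":0,"z":-0.01,"roll":-0.12}
    - {"fingers":4.8,"x":0,"y":0,"z":-0.01,"roll":-0.12}
    - {"fingers":4.8,"x":0,"y":0,"z":-0.01,"roll":-0.12}
    - {"fingers":4.8,"x":0,"y":0,"z":-0.01,"roll":-0.12}
    - {"fingers":4.8,"x":0,"y":0,"z":-0.01,"roll":-0.12}
    - {"fingers":4.8,"x":0,"y":0,"z":-0.01,"roll":-0.12}

```text
time: 17.9
ee_pos: [483.2, 128.0, 108.1]
tcp_rot: [-0.001, 0.982, 0.19, 0.001]
ft_force: [2.3, 1.5, 3.2]
grip_width: 51.4
finger_force: 73.9
```

Call:
play_rows:
  increments:
    - {"fingers":4.8,"x":0,"y":0,"z":-0.01,"roll":-0.12}
    - {"fingers":4.8,"x":0,"y":0,"z":-0.01,"roll":-0.12}
    - {"fingers":4.8,"x":0,"y":0,"z":-0.01,"roll":-0.12}
    - {"fingers":4.8,"x":0,"y":0,"z":-0.01,"roll":-0.12}
    - {"fingers":4.8,"x":0,"y":0,"z":-0.01,"roll":-0.12}
    - {"fingers":4.8,"x":0,"y":0,"z":-0.01,"roll":-0.12}
    - {"fingers":4.8,"x":0,"y":0,"z":-0.01,"roll":-0.12}
    - {"fingers":4.8,"x":0,"y":0,"z":-0.01,"roll":-0.12}
    - {"fingers":4.8,"x":0,"y":0,"z":-0.01,"roll":-0.12}
    - {"fingers":4.8,"x":0,"y":0,"z":-0.01,"roll":-0.12}

```text
time: 18.73
ee_pos: [483.1, 128.2, 109.0]
tcp_rot: [-0.0, 0.703, 0.711, 0.001]
ft_force: [2.1, 1.3, 2.2]
grip_width: 51.0
finger_force: 73.8
```

Call:
play_rows:
  increments:
    - {"fingers":4.8,"x":0,"y":0,"z":-0.01,"roll":-0.12}
    - {"fingers":4.8,"x":0,"y":0,"z":-0.01,"roll":-0.12}
    - {"fingers":4.8,"x":0,"y":0,"z":-0.01,"roll":-0.12}
    - {"fingers":4.8,"x":0,"y":0,"z":-0.01,"roll":-0.12}
    - {"fingers":4.8,"x":0,"y":0,"z":-0.01,"roll":-0.12}
    - {"fingers":4.8,"x":0,"y":0,"z":-0.01,"roll":-0.12}
    - {"fingers":4.8,"x":0,"y":0,"z":-0.01,"roll":-0.12}
    - {"fingers":4.8,"x":0,"y":0,"z":0,"roll":0}
    - {"fingers":4.8,"x":0,"y":0,"z":0,"roll":0}
    - {"fingers":4.8,"x":0,"y":0,"z":0,"roll":0}

```text
time: 19.57
ee_pos: [482.9, 128.1, 109.7]
tcp_rot: [-0.0, 0.355, 0.935, 0.0]
ft_force: [1.5, 2.6, 5.0]
grip_width: 51.5
finger_force: 73.9
```

```bash
python3 -c "
from h import *
st()"
```

```text
t 19.5667 p [482.9 128.1 109.7] q [-0.49  0.59  0.27  2.01 -0.28  0.58  0.83] F [1.5 2.6 5. ] M [ 0.45 -0.31 -0.  ] w 51.5 73.9 y [0.663 0.749 0.   ] z [-0.     0.001 -1.   ]
```

The jaws turned back 3.17 rad. Release and lift.

Call:
play_rows:
  increments:
    - {"fingers":5.8,"x":0,"y":0,"z":0,"roll":0}
    - {"fingers":7,"x":0,"y":0,"z":0,"roll":0}
    - {"fingers":8.5,"x":0,"y":0,"z":0,"roll":0}
    - {"fingers":8.5,"x":0,"y":0,"z":0,"roll":0}
    - {"fingers":8.5,"x":0,"y":0,"z":0,"roll":0}
    - {"fingers":8.5,"x":0,"y":0,"z":0,"roll":0}
    - {"fingers":8.5,"x":0,"y":0,"z":-0.5,"roll":0}
    - {"fingers":8.5,"x":0,"y":0,"z":-1,"roll":0}
    - {"fingers":8.5,"x":0,"y":0,"z":-1.5,"roll":0}
    - {"fingers":8.5,"x":0,"y":0,"z":-1.5,"roll":0}

```text
time: 20.4
ee_pos: [483.1, 127.5, 155.6]
tcp_rot: [-0.0, 0.353, 0.936, -0.0]
ft_force: [-0.0, 0.8, -0.6]
grip_width: 84.8
finger_force: 0.0
```

Call:
play_rows:
  increments:
    - {"fingers":8.5,"x":0,"y":0,"z":-1.5,"roll":0}
    - {"fingers":8.5,"x":0,"y":0,"z":-1.5,"roll":0}
    - {"fingers":8.5,"x":0,"y":0,"z":-1.5,"roll":0}
    - {"fingers":8.5,"x":0,"y":0,"z":-1.5,"roll":0}
    - {"fingers":8.5,"x":0,"y":0,"z":-1,"roll":0}
    - {"fingers":8.5,"x":0,"y":0,"z":-0.5,"roll":0}
    - {"fingers":8.5,"x":0,"y":0,"z":0,"roll":0}
    - {"fingers":8.5,"x":0,"y":0,"z":0,"roll":0}
    - {"fingers":8.5,"x":0,"y":0,"z":0,"roll":0}
    - {"fingers":8.5,"x":0,"y":0,"z":0,"roll":0}

```text
time: 21.23
ee_pos: [482.6, 127.6, 228.8]
tcp_rot: [-0.001, 0.353, 0.936, -0.001]
ft_force: [-0.5, -0.2, 0.4]
grip_width: 84.9
finger_force: 0.0
```

```bash
python3 - <<'E'
from h import *
st()
a=env.grab_frame("side")[180:260,206:286,::-1]
cv2.imwrite("pics/c6.png",cv2.resize(a,(500,500),interpolation=cv2.INTER_CUBIC))
E
```

```text
t 21.2333 p [482.6 127.6 228.8] q [-0.55  0.42  0.36  1.88 -0.19  0.88  0.75] F [-0.5 -0.2  0.4] M [ 0.01 -0.01  0.03] w 84.9 0.0 y [ 0.66   0.751 -0.002] z [-0.002 -0.001 -1.   ]
```

View pics/c6.png

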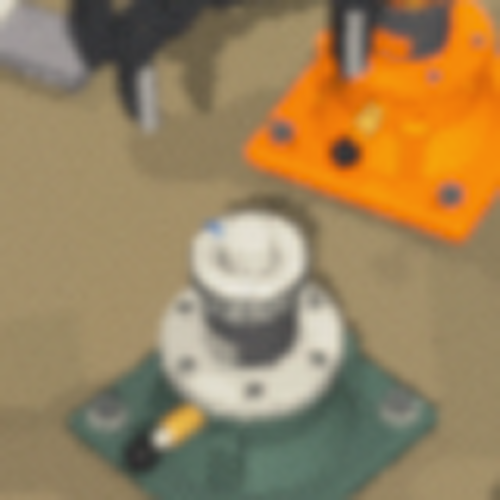

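The dab is now at (212,228), opposite its position at the stop (283,280), so the ring is half a turn back. The gripper is clear, so I'm handing in.

```bash
python3 -c "
from station import env
print(env.job_done())"
```

```text
the job is handed in; nothing more can be done
None
```

I screwed the go ring gauge down to the shoulder (2.7 N·m at the stop), backed it off about half a turn (3.17 rad), released it and handed the job in; no verdict was returned.

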